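Complete a dental case and show the cast to the inspection camera

ROBOT

A 6-joint arm with a two-finger parallel gripper is mounted at the origin on the work surface. World frame = base frame: x ahead of the robot, y to its left, z up, the work surface at z = 0. Lengths are in m, angles in rad, forces in N, time in s.
With the tool pointing down it reaches from about 0.35 to 0.975 m from the base axis. Payload 4.9 kg.
Tool frame: the origin (TCP) lies on the centre line of the jaws, within the pads' length; the fingertips stand 14 mm ahead of it and the grasp point (between the pads) lies 5 mm behind it; z points along the fingers, y is the line along which they close (so a half turn about z gives the same grasp; the last joint's range is limited). The gripper opens to 85 mm and grips with 20 to 120 N. Pads are 22 mm wide; open, the fingers measure 114 mm over their backs; the gripper's body (76 mm by 85 mm) begins 54 mm behind the grasp point. The pads swing forward as they close: fully open they stand 13 mm farther back than shut.
Start: joints at [1.206, 0.053, 1.613, -0, 1.476, -0.119], TCP at [0.152, 0.606, 0.245] pointing down, gripper open.
Joint ranges: [-3.01, 3.01], [-1.01, 2.22], [0.06, 2.58], [-1.02, 4.17], [0.09, 2.62], [-3.14, 3.14]. Speed limits (rad/s): [2.57, 2.57, 3.14, 3.14, 3.14, 3.14].

INTERFACE

Orientations are given as a unit quaternion [w, x, y, z].
In Python, from plant import * gives the robot as it stands.
- The arm moves only by the tool send_rows, never from a script. Its argument "steps" is a list of rows, each an object with "translation": the shift along the tool's x, y, z in cm, a list of three; "delta_rot": the turn, a rotation vector about the tool's x, y, z in rad, a list of three; "jaw": the finger opening in cm, from 0 to 8.54. In form: [{"translation": [dx, dy, dz], "delta_rot": [rx, ry, rz], "jaw": jaw}, ...]. A call has exactly 8 rows; each row is the pose to reach, as a shift and turn from the pose commanded when the call began, along the tool's axes at that moment; what a row does not reach only later rows make up. A row lasts 1/10 s, in which the tool goes at most 50 mm and 8.59 degrees, less where a joint would pass 70% of its speed; a pose out of reach is approached as far as the arm can. A call with a gripper value outside its range is refused whole. The fingers move at their own pace and stop on an object; the grip force is fixed at half the most. Time passes only in rows, so rows that repeat a pose let the fingers close, or fill a call up. It gives the time, the measured TCP pose, the force, the opening and the grip force at its end, in the units of the state.
- state(): the state, without advancing time (a new reading comes with each control period).
- grab_frame(name): name is "scene" or "side" or "wrist"; returns a dict with "pixels" (480x640x3 uint8, blue, green, red), "range_z" (480x640 float32, m along the optical axis (not along the pixel's ray), 0 where there is no reading), "fx", "fy", "cx", "cy" (pixels), "rvec" (rotation vector, rad) and "tvec" (3), from world to camera coordinates, as OpenCV has them. Camera axes: x right, y down, z forward; pixel columns grow to the right and rows downward; lengths in m; the calibration is good to about 2 mm. A picture is of the moment at which its call begins.
- job_done(): hands the job in; it is judged then, once.
The state is a dict: "time": time; "joint_pos": joint angles; "joint_vel": joint speeds; "joint_efforts": joint torques, N m; "tool_pos": TCP position; "tool_rot": TCP orientation; "contact_force": force on the tool from outside, world axes, zero at the start; "ft_torque": the same for the moment, N m; "gripper_width": opening from 0.0 (shut) to 1.0 (fully open); "grasp_force": force on a finger pad.
Only numpy, scipy, OpenCV 4.12 (cv2) and the standard library are available. Lean on these libraries where they do the work, as an engineer would, in place of code of your own. Each camera call takes 0.05 s, during which the arm holds its last target. There are 200 camera calls.

TASK

Stand the amber jar and the blue-and-white bur box upright in the two empty compartments of the case, leaving the cream cast, bowl and spatula alone. Then show the pink cast to the inspection camera without touching the camera: in the air, teeth up, front teeth centred 10 cm from the lens and looking squarely into it, the cast leaned back to match the slant of the lens. Finish while still holding it there motionless.

Things in the scene. Friction and masses are not known exactly. Their poses are not given: they have to be found in the camera images.
- case: Grey open case, fixed to the bench, 70 (x) by 190 (y) by 30 mm high, walls and dividers 4 mm, floor 4 mm thick. Origin: centre of its underside, on the bench. Two dividers make three equal compartments in a row along its y axis, each 62 (x) by about 58 mm (y) inside, centred at y = -62, 0 and +62 mm. The one at y = -62 already holds the cream lower cast; the other two are empty.
- jar: Closed round amber jar with a white cap and paper label, 46 mm diameter, 72 mm tall, standing upright, 70 to 170 g. Origin: centre of its underside; z up along its axis.
- burbox: Closed bur box, blue with a white lid, 40 (x) by 50 (y) by 68 mm tall, standing upright, 80 to 150 g; a small white latch on the -x face sticks out 1 mm. Origin: centre of its underside; z up.
- cast: Pink stone upper dental cast with white teeth, 80 to 170 g, standing on its flat base on the bench, teeth up. Base block 48 (x) by 52 (y) by 26 mm high with flat upright sides; the horseshoe of teeth on it reaches 38 mm above the underside. Origin: centre of the underside; x points to the front teeth (the closed end of the horseshoe), y to the cast's left, z from the base to the teeth.
- front_teeth (a point): Point at the middle of the front teeth of the pink cast, at (22, 0, 36) mm in the cast's frame, same axes as the cast.
- camera: Inspection camera's stand, fixed: a dark round foot of 96 mm diameter with a post and fork, 260 mm high. Origin: centre of the foot's underside. The white camera head (70 by 48 by 44 mm, black lens barrel with a white ring of 48 mm diameter at its front) tilts on a stiff hinge in the fork, 250 mm above the bench straight above the origin; its lens slants down by 17 to 32 degrees roughly towards the robot. It must not be touched.
- lens (a point): Centre of the front glass of the inspection camera, 65 mm from the head's hinge. Axes of the camera head: -x is where the lens looks, y lies level, z is the head's up.
- focus (a point): Point in the air on the lens axis, 100 mm in front of the lens, 165 to 200 mm above the bench, where the front teeth must be held. Same axes as lens: x points from this point to the lens, so the cast is presented when its x, y and z axes agree with these.
- lower_cast: Cream stone lower cast with white teeth, loose in the case's compartment at y = -62 mm, same size as the pink cast. Leave it alone. Origin: centre of its underside.
- bowl: Green bowl, 90 mm wide at the rim, 50 mm high, loose on the bench. Leave it alone. Origin: centre of its underside.
- spatula: Spatula, 190 mm long, lying loose on the bench. Leave it alone. Its x axis runs from handle to blade; origin near its middle, on the bench.
Things that resemble listed ones, but are neither listed nor needed, are in the scene too. Leave any green or yellow look-alike of the jar alone. What is shaped like the cast but purple or yellow is not meant.

How it is judged:
On the way:
1. the jar and the bur box both stand upright on the case's floor, let go, while the pink cast is still on the bench (z of jar in the frame of case between 0 and 0.009 m and x of jar in the frame of case between -0.02 and 0.02 m and y of jar in the frame of case between -0.09 and 0.09 m and angle between each of jar, burbox's own z axis and vertical below 0.12 rad and z of burbox in the frame of case between 0 and 0.009 m and x of burbox in the frame of case between -0.02 and 0.02 m and y of burbox in the frame of case between -0.09 and 0.09 m and contact force between the fingers and jar below 0.1 N and contact force between the fingers and burbox below 0.1 N and height (world z) of cast below 0.02 m), for 0.2 s.
At the end, for the whole second after the job is handed in: Jar and bur box stand on the case floor (within 5 mm), upright within 7 degrees. The gripper holds the pink cast still, touching nothing else, front teeth within 20 mm of the focus point 100 mm before the lens, facing it, teeth up, axes within 0.2 rad of the camera head's (z of jar in the frame of case between 0 and 0.009 m and x of jar in the frame of case between -0.02 and 0.02 m and y of jar in the frame of case between -0.09 and 0.09 m and angle between each of jar, burbox's own z axis and vertical below 0.12 rad and z of burbox in the frame of case between 0 and 0.009 m and x of burbox in the frame of case between -0.02 and 0.02 m and y of burbox in the frame of case between -0.09 and 0.09 m and distance between front_teeth and focus below 0.02 m and angle between the x axis of cast and the x axis of focus, either way round below 0.2 rad and angle between the z axis of cast and the z axis of focus, either way round below 0.2 rad and x of cast in the frame of focus below -0.005 m and z of cast in the frame of focus below -0.005 m and height (world z) of cast above 0.08 m and contact force between the fingers and cast above 2 N and linear speed of cast below 0.02 m/s and angular speed of cast below 0.15 rad/s and contact force between cast and camera below 0.1 N and contact force between cast and case below 0.1 N and contact force between cast and bowl below 0.1 N and contact force between cast and jar below 0.1 N and contact force between cast and burbox below 0.1 N and contact force between cast and spatula below 0.1 N and contact force between cast and lower_cast below 0.1 N); the arm keeps its last pose, push and grip.
It fails at once if the inspection camera is touched (contact force between camera and anything else above 0.5 N).
It fails at once if the lower cast is lifted out or pushed about (distance of lower_cast from where it was at the start of the episode above 0.02 m).
It fails at once if the bowl is moved (distance of bowl from where it was at the start of the episode above 0.02 m).
It fails at once if the spatula is moved (distance of spatula from where it was at the start of the episode above 0.02 m).
It also fails if it takes over 70 s, if anything falls off the work surface, if the arm or the gripper's body presses on something with over 40 N, if the wrist force passes 120 N, or if a joint passes its speed limit or range.

## Working session

There is one attempt and no reset: what is moved stays moved. The work goes in short steps, Python scripts to look and compute and a tool call to move; the robot and the scene stay as the last step left them, time stands still between calls to the robot, and variables do not carry over. Pictures are saved under pics/ and viewed, at most 13 in all, crops included, and the job is handed in when it is done.

Besides the shell and the picture viewer there is one more tool, called after "Emit:" in YAML: its name, and indented under it one key for each argument. send_rows: Moves the arm, as the interface text tells. Its arguments: {"type":"object","properties":{"steps":{"type":"array","items":{"type":"object","properties":{"translation":{"type":"array","items":{"type":"number"}},"delta_rot":{"type":"array","items":{"type":"number"}},"jaw":{"type":"number"}}}}},"required":["steps"]}

```bash
mkdir -p pics; cat > h.py <<'E'
from plant import *
import numpy as np, cv2
from scipy.spatial.transform import Rotation as R
def cloud(f):
    z=f["range_z"]; v,u=np.mgrid[0:480,0:640]
    p=np.stack([(u-f["cx"])/f["fx"]*z,(v-f["cy"])/f["fy"]*z,z],-1)
    Rm=cv2.Rodrigues(np.array(f["rvec"],float))[0]
    w=(p-np.array(f["tvec"]).ravel())@Rm
    w[z==0]=np.nan
    return w
def tool():
    s=state(); q=np.array(s["tool_rot"]); return np.array(s["tool_pos"]),R.from_quat(q[[1,2,3,0]])
E
python3 - <<'E'
from h import *
for n in["scene","side"]:
    f=grab_frame(n); cv2.imwrite(f"pics/{n}0.png",f["pixels"]); np.savez(f"{n}0.npz",**f)
    print(n,(-cv2.Rodrigues(np.array(f["rvec"],float))[0].T@np.array(f["tvec"]).ravel()).round(3), f["fx"])
print(state())
E
```

```text
scene [ 1.151 -0.603  0.829] 442.36235362764586
side [ 0.174 -0.559  0.598] 441.73676519024605
{'time': 0.1, 'joint_pos': array([ 1.20600663e+00,  5.32755212e-02,  1.61416724e+00, -2.04404461e-05,
        1.47603968e+00, -1.18966544e-01]), 'joint_vel': array([-0.00136275,  0.00079131, -0.00070858,  0.00184751, -0.00077075,
        0.00047837]), 'joint_efforts': array([-9.61564729e-04, -3.94908857e+01, -3.71360028e+01, -1.79966896e-04,
        4.00759396e-03,  2.78465230e-06]), 'tool_pos': array([0.15188259, 0.60569421, 0.24418915]), 'tool_rot': array([-2.16449387e-04,  1.22601312e-01,  9.92455553e-01, -9.19822929e-04]), 'contact_force': array([ 0.21902968, -0.20529495, -0.03928749]), 'ft_torque': array([-0.02244561, -0.00200721,  0.00089139]), 'grasp_force': 0.0, 'gripper_width': 0.9979132369334178}
```

View pics/scene0.png

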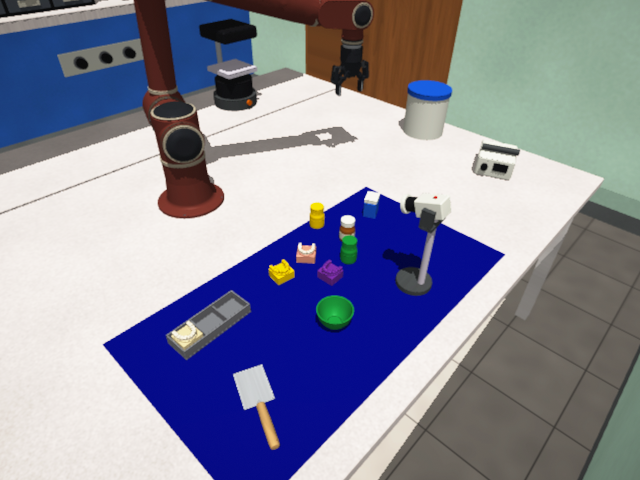

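View pics/side0.png

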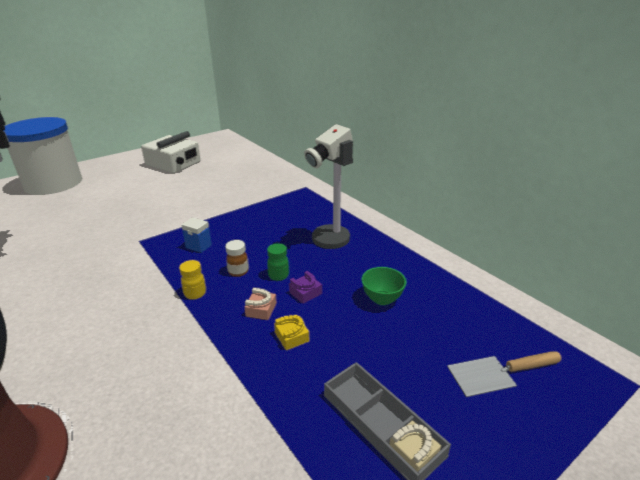

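The scene view shows several candidates. For the jar: amber with a white cap at (347,227), green at (349,250) and yellow at (317,216). Only the amber one fits. For the cast: pink with white teeth at (306,253), purple at (330,272) and yellow at (281,272). The pink one fits. The bur box is at (371,205), the case at (208,323) and the camera head at (428,207). In the side view the jar is at (237,258), the box at (197,235) and the cast at (261,303).

```bash
python3 - <<'E'
from h import *
P=[];C=[]
for n in["scene","side"]:
    f=dict(np.load(f"{n}0.npz")); w=cloud(f); m=np.isfinite(w[...,0])
    m&=(w[...,0]>.1)&(w[...,0]<1.1)&(w[...,1]>-.6)&(w[...,1]<.5)
    P.append(w[m]);C.append(f["pixels"][m])
    mm=m&(abs(w[...,2])<.02); print(n,"bench z",np.median(w[mm][:,2]))
P=np.vstack(P);C=np.vstack(C);np.savez("cl.npz",P=P,C=C)
# top view 1.5mm/px: col = (0.45-y), row=(1.0-x)
S=900
im=np.zeros((600,800,3),np.uint8);o=np.argsort(P[:,2])
r=((.85-P[o,0])*1000).astype(int);c=((.35-P[o,1])*1000).astype(int)
k=(r>=0)&(r<600)&(c>=0)&(c<800)
im[r[k],c[k]]=C[o][k]; im=cv2.dilate(im,np.ones((3,3)))
cv2.imwrite("pics/top.png",im)
f=dict(np.load("side0.npz"))["pixels"];s=dict(np.load("scene0.npz"))["pixels"]
cv2.imwrite("pics/crop.png",np.hstack([cv2.resize(f[205:355,170:330],(400,375),interpolation=3),cv2.resize(s[185:295,260:390],(400,375),interpolation=3)]))
E
```

```text
scene bench z 0.0005679956678057788
side bench z 0.0010957113166019954
```

View pics/top.png

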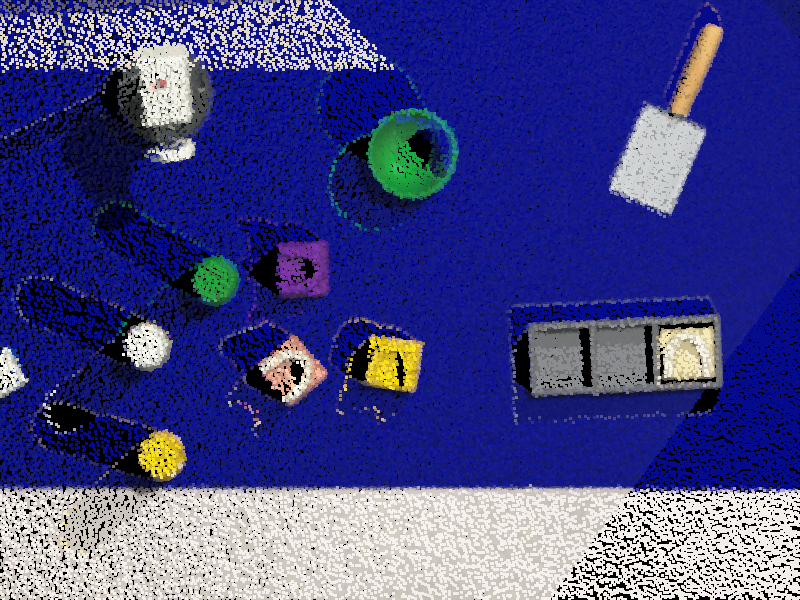

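View pics/crop.png

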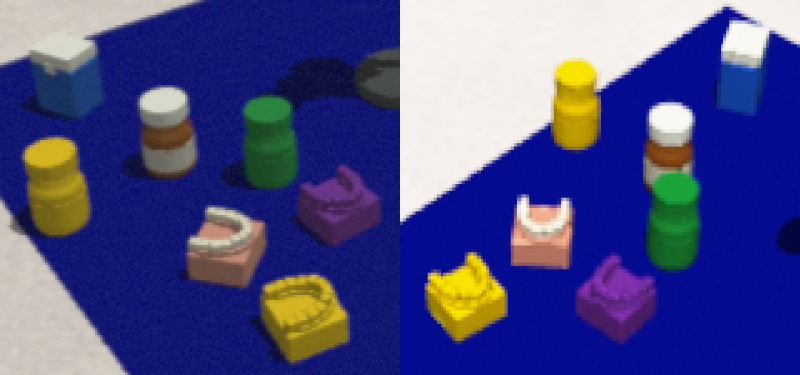

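The top view (1 mm per pixel, col = (0.35−y), row = (0.85−x)) shows the jar at (147,345), the pink cast at (287,370), the case at (625,355) with the cream cast on the right, and the camera at (165,95). The crop confirms the amber jar with its white cap, the pink cast and the blue and white bur box. The green jar stands 8 cm from the amber jar.

```bash
python3 - <<'E'
from h import *
d=np.load("cl.npz");P=d["P"];C=d["C"].astype(int)
hsv=cv2.cvtColor(d["C"][None],cv2.COLOR_BGR2HSV)[0].astype(int)
white=(hsv[:,1]<60)&(hsv[:,2]>120)
def near(x,y,r,z0,z1): return (np.hypot(P[:,0]-x,P[:,1]-y)<r)&(P[:,2]>z0)&(P[:,2]<z1)
def rect(p,s=""):
    c,sz,a=cv2.minAreaRect((p[:,:2]*1000).astype(np.float32)); print(s,len(p),np.round(c,1),np.round(sz,1),round(a,1),'z',np.percentile(p[:,2],[5,50,95]).round(4))
k=near(.505,.203,.04,.066,.08);rect(P[k],"jar top"); k=near(.505,.203,.04,.02,.06);rect(P[k],"jar body")
k=(P[:,1]>.3)&(P[:,1]<.42)&(P[:,0]>.4)&(P[:,0]<.56);k1=k&(P[:,2]>.064)&(P[:,2]<.075);rect(P[k1],"box top")
for s in (0,): 
  k2=k&(P[:,2]>.02)&(P[:,2]<.045);rect(P[k2],"box body")
latch=k&white&(P[:,2]>.02)&(P[:,2]<.06);print("latch?",P[latch].mean(0) if latch.any() else 0)
k=near(.48,.063,.05,.005,.05);rect(P[k],"cast all")
k=near(.48,.063,.05,.03,.045)&white;rect(P[k],"cast teeth")
k=near(.48,.063,.05,.022,.045);p=P[k];
np.savez("cast.npz",P=p,C=d["C"][k])
k=(P[:,0]>.42)&(P[:,0]<.56)&(P[:,1]>-.42)&(P[:,1]<-.14)&(P[:,2]>.024)&(P[:,2]<.033)&(hsv[:,1]<60)&(hsv[:,2]<170);rect(P[k],"case rim")
# head
k=near(.755,.18,.12,.2,.32);q=P[k];rect(q,"head")
kw=k&white;np.savez("head.npz",P=P[k],C=d["C"][k])
k=near(.755,.18,.09,.004,.025)&(hsv[:,2]<110);rect(P[k],"foot")
# enlarged pictures: cast top view, head from both cams
def top(k,x0,y0,sc,n,ax=(0,1)):
    im=np.zeros((n,n,3),np.uint8)
    o=np.argsort(P[k][:,2]);p=P[k][o];c=d["C"][k][o]
    for a,b in zip(p,c): cv2.circle(im,(int(n/2+(y0-a[1])*sc),int(n/2+(x0-a[0])*sc)),3,b.tolist(),-1)
    return im
a=top(near(.48,.063,.05,.003,.05),.48,.063,4000,400)
s=np.load("scene0.npz")["pixels"][175:245,385:465]
cv2.imwrite("pics/cast.png",np.hstack([a,cv2.resize(s,(400,400),interpolation=cv2.INTER_CUBIC)]))
E
```

```text
jar top 307 [503.9 203.5] [41.6 41.9] 48.8 z [0.0672 0.072  0.074 ]
jar body 479 [503.8 199.5] [48.2 41.7] 6.3 z [0.0222 0.0404 0.0574]
box top 324 [474.6 355.7] [43.6 56.6] 27.2 z [0.0648 0.0678 0.07  ]
box body 327 [473.7 354. ] [42.1 57.1] 25.7 z [0.0216 0.0327 0.0437]
latch? [0.48143335 0.33944619 0.05716794]
cast all 1033 [478.5  57.2] [53.8 52. ] 40.3 z [0.0083 0.0266 0.0378]
cast teeth 281 [478.1  59. ] [49.  45.2] 35.5 z [0.0318 0.0361 0.0391]
case rim 2229 [ 493.9 -275.7] [ 74.1 190.7] 2.6 z [0.0247 0.0289 0.0318]
head 2774 [746.4 180. ] [115.7  73.5] 7.1 z [0.2152 0.2531 0.2805]
foot 1401 [749.9 195.5] [ 96.8 120.2] 22.8 z [0.0067 0.0158 0.0182]
```

View pics/cast.png

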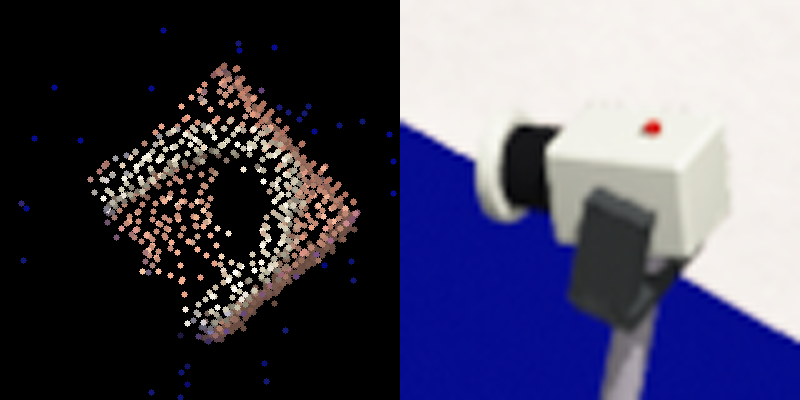

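In the cast crop (left), the closed end of the horseshoe faces up-right at about (290,140), so cast x points to azimuth ≈ −50°. The head crop (right) shows the ring at (495,170) and the body top at (640,140). Next I measure the lens frame.

```bash
python3 - <<'E'
from h import *
d=np.load("head.npz");P=d["P"];hsv=cv2.cvtColor(d["C"][None],cv2.COLOR_BGR2HSV)[0].astype(int)
w=(hsv[:,1]<60)&(hsv[:,2]>110)
ring=P[w&(P[:,0]<.715)]
c=ring.mean(0);u,s,vt=np.linalg.svd(ring-c);print("ring",len(ring),c.round(4),"n",vt.round(3),s.round(3), ring.min(0).round(3),ring.max(0).round(3))
b=P[w&(P[:,0]>.725)]
rng=np.random.default_rng(0)
for i in range(3):
    best=None
    for _ in range(600):
        t=b[rng.choice(len(b),3,False)];n=np.cross(t[1]-t[0],t[2]-t[0]);l=np.linalg.norm(n)
        if l<1e-5: continue
        n/=l; k=abs((b-t[0])@n)<.002
        if best is None or k.sum()>best.sum(): best=k
    q=b[best];m=q.mean(0);n=np.linalg.svd(q-m)[2][2]
    print("plane",len(q),"c",m.round(4),"n",n.round(3),"pitch",np.degrees(np.arcsin(abs(n[2]))).round(1))
    # in-plane rectangle
    e1=np.linalg.svd(q-m)[2][:2]; r=cv2.minAreaRect(((q-m)@e1.T*1000).astype(np.float32)); a=np.radians(r[2])
    print("   rect",np.round(r[1],1),"dir1",(np.cos(a)*e1[0]+np.sin(a)*e1[1]).round(3),"centre",(m+np.array(r[0])/1000@e1).round(4))
    b=b[~best]
D=np.load("cl.npz");p=D["P"];v=D["C"].max(1)
k=(np.hypot(p[:,0]-.755,p[:,1]-.185)<.06)&(p[:,2]>.008)&(p[:,2]<.022)&(v<110)
print("foot",cv2.minEnclosingCircle((p[k][:,:2]*1000).astype(np.float32)),np.percentile(p[k],[1,99],axis=0).round(4))
E
```

```text
ring 229 [0.6997 0.1696 0.2421] n [[-0.339  0.628  0.7  ]
 [ 0.117  0.767 -0.631]
 [ 0.934  0.132  0.333]] [0.208 0.149 0.057] [0.688 0.155 0.21 ] [0.713 0.204 0.256]
plane 578 c [0.7583 0.1838 0.2739] n [-0.301 -0.034  0.953] pitch 72.4
   rect [49.5 69.9] dir1 [-0.085  0.996  0.008] centre [0.7581 0.1864 0.2739]
plane 441 c [0.765  0.1641 0.2578] n [-0.097  0.995  0.   ] pitch 0.0
   rect [70.4 43.1] dir1 [0.919 0.09  0.383] centre [0.768  0.1644 0.254 ]
plane 145 c [0.7976 0.1888 0.2637] n [0.951 0.088 0.297] pitch 17.3
   rect [40.4 45.3] dir1 [ 0.297  0.017 -0.955] centre [0.798  0.1876 0.2628]
foot ((755.421875, 186.07760620117188), 51.017704010009766) [[0.709  0.1388 0.0088]
 [0.8007 0.2285 0.0194]]
```

The lens frame has a pitch of about 17.4° and a yaw of about 5.4°, with the hinge at (0.755, 0.185, 0.25). That puts the focus near (0.598, 0.170, 0.200). The jar comes first.

```bash
cat >> h.py <<'E'
def go(x,y,z,az,pitch=0,frm=None):
    """az: azimuth deg of tool y; pitch deg: fingers swing forward"""
    p,r=tool(); a=np.radians(az); Y=np.array([np.cos(a),np.sin(a),0]); Z=np.array([0,0,-1.]); X=np.cross(Y,Z)
    Rt=R.from_matrix(np.stack([X,Y,Z],1))*R.from_euler('y',pitch,degrees=True)
    t=r.inv().apply(np.array([x,y,z])-p)*100; rv=(r.inv()*Rt).as_rotvec()
    print("at",p.round(4),"yaz",np.degrees(np.arctan2(*r.apply([0,1,0])[1::-1])).round(1),"-> trans",t.round(2).tolist(),"rot",rv.round(3).tolist())
E
python3 -c "
from h import *
go(.504,.203,.16,45)"
```

```text
at [0.1519 0.6057 0.2442] yaz 75.9 -> trans [-43.95, -30.47, 8.47] rot [-0.002, 0.0, 0.54]
```

Emit:
send_rows:
  steps:
    - {"translation": [-5.5, -3.8, 1.1], "delta_rot": [0, 0, 0.07], "jaw": 8.5}
    - {"translation": [-9, -6.2, 1.7], "delta_rot": [0, 0, 0.14], "jaw": 8.5}
    - {"translation": [-13, -9, 2.5], "delta_rot": [0, 0, 0.2], "jaw": 8.5}
    - {"translation": [-17, -11.8, 3.3], "delta_rot": [0, 0, 0.26], "jaw": 8.5}
    - {"translation": [-21, -14.5, 4], "delta_rot": [0, 0, 0.32], "jaw": 8.5}
    - {"translation": [-25, -17.3, 4.8], "delta_rot": [0, 0, 0.4], "jaw": 8.5}
    - {"translation": [-29, -20, 5.6], "delta_rot": [0, 0, 0.46], "jaw": 8.5}
    - {"translation": [-33, -22.9, 6.4], "delta_rot": [0, 0, 0.54], "jaw": 8.5}

```text
time: 0.9
tool_pos: [0.4129, 0.3071, 0.1818]
tool_rot: [-0.0, 0.384, 0.923, -0.0]
contact_force: [1.6, 0.6, 0.6]
gripper_width: 0.994
grasp_force: 0.0
```

```bash
python3 -c "
from h import *
go(.504,.203,.16,45)"
```

```text
at [0.4129 0.3071 0.1818] yaz 44.8 -> trans [-13.81, -0.87, 2.18] rot [-0.0, -0.0, -0.003]
```

Emit:
send_rows:
  steps:
    - {"translation": [-4, -0.3, 0.7], "delta_rot": [0, 0, 0], "jaw": 8.5}
    - {"translation": [-8, -0.5, 1.4], "delta_rot": [0, 0, 0], "jaw": 8.5}
    - {"translation": [-11, -0.7, 1.9], "delta_rot": [0, 0, 0], "jaw": 8.5}
    - {"translation": [-13, -0.8, 2.1], "delta_rot": [0, 0, 0], "jaw": 8.5}
    - {"translation": [-13.8, -0.9, 2.2], "delta_rot": [0, 0, 0], "jaw": 8.5}
    - {"translation": [-13.8, -0.9, 2.2], "delta_rot": [0, 0, 0], "jaw": 8.5}
    - {"translation": [-13.8, -0.9, 2.2], "delta_rot": [0, 0, 0], "jaw": 8.5}
    - {"translation": [-13.8, -0.9, 2.2], "delta_rot": [0, 0, 0], "jaw": 8.5}

```text
time: 1.7
tool_pos: [0.5027, 0.2058, 0.1605]
tool_rot: [-0.0, 0.382, 0.924, 0.0]
contact_force: [-0.4, -0.2, -0.1]
gripper_width: 0.995
grasp_force: 0.0
```

```bash
python3 - <<'E'
from h import *
f=grab_frame("wrist");cv2.imwrite("pics/w1.png",f["pixels"]);w=cloud(f)
k=(np.hypot(w[...,0]-.504,w[...,1]-.203)<.04)&(w[...,2]>.062)&(w[...,2]<.08)
if k.any(): print(k.sum(),cv2.minEnclosingCircle((w[k][:,:2]*1000).astype(np.float32)),np.median(w[k][:,2]))
go(.504,.203,.042,45)
E
```

```text
4160 ((503.4618225097656, 206.4370880126953), 21.069744110107422) 0.07113041802722128
at [0.5027 0.2058 0.1605] yaz 45.1 -> trans [-0.29, -0.11, 11.85] rot [0.0, -0.0, 0.001]
```

View pics/w1.png

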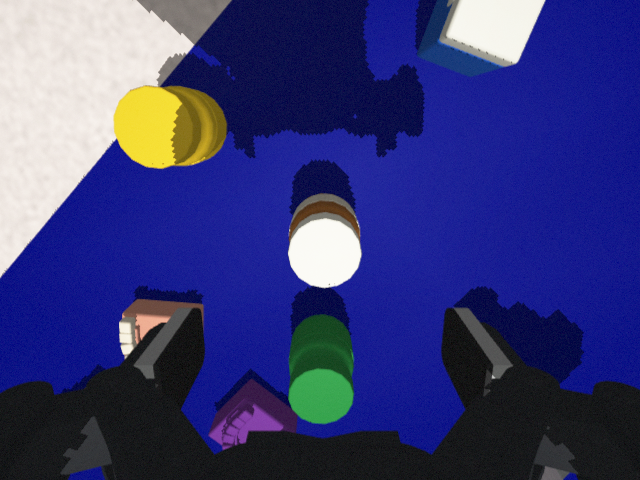

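The wrist view shows the jar cap at (325,250), centred between the fingers, with room on both sides. The wrist cloud puts the jar at (0.5035, 0.206).

Emit:
send_rows:
  steps:
    - {"translation": [0, 0, 3], "delta_rot": [0, 0, 0], "jaw": 8.5}
    - {"translation": [0, 0, 6], "delta_rot": [0, 0, 0], "jaw": 8.5}
    - {"translation": [-0.1, 0, 9], "delta_rot": [0, 0, 0], "jaw": 8.5}
    - {"translation": [-0.1, 0, 11], "delta_rot": [0, 0, 0], "jaw": 8.5}
    - {"translation": [-0.1, 0, 11.8], "delta_rot": [0, 0, 0], "jaw": 8.5}
    - {"translation": [-0.1, 0, 11.8], "delta_rot": [0, 0, 0], "jaw": 8.5}
    - {"translation": [-0.1, 0, 11.8], "delta_rot": [0, 0, 0], "jaw": 3}
    - {"translation": [-0.1, 0, 11.8], "delta_rot": [0, 0, 0], "jaw": 3}

```text
time: 2.55
tool_pos: [0.5053, 0.2047, 0.0442]
tool_rot: [0.001, 0.383, 0.924, 0.001]
contact_force: [-0.1, -0.6, 0.4]
gripper_width: 0.689
grasp_force: 0.0
```

Emit:
send_rows:
  steps:
    - {"translation": [0, 0, 0], "delta_rot": [0, 0, 0], "jaw": 3}
    - {"translation": [0, 0, 0], "delta_rot": [0, 0, 0], "jaw": 3}
    - {"translation": [0, 0, 0], "delta_rot": [0, 0, 0], "jaw": 3}
    - {"translation": [0, 0, 0], "delta_rot": [0, 0, 0], "jaw": 3}
    - {"translation": [0, 0, -2], "delta_rot": [0, 0, 0], "jaw": 3}
    - {"translation": [0, 0, -5], "delta_rot": [0, 0, 0], "jaw": 3}
    - {"translation": [0, 0, -9], "delta_rot": [0, 0, 0], "jaw": 3}
    - {"translation": [0, 0, -13], "delta_rot": [0, 0, 0], "jaw": 3}

```text
time: 3.35
tool_pos: [0.5033, 0.2039, 0.1732]
tool_rot: [-0.001, 0.383, 0.924, -0.0]
contact_force: [0.4, 0.1, -1.1]
gripper_width: 0.504
grasp_force: 61.5
```

```bash
python3 -c "
from h import *
go(.494,-.275,.18,2.6)
go(.494,-.275,.18,182.6)"
```

```text
at [0.5033 0.2039 0.1732] yaz 45.0 -> trans [-33.23, -34.51, -0.66] rot [-0.001, -0.0, 0.74]
at [0.5033 0.2039 0.1732] yaz 45.0 -> trans [-33.23, -34.51, -0.66] rot [0.0, -0.002, -2.402]
```

Emit:
send_rows:
  steps:
    - {"translation": [-2, -2, -0.3], "delta_rot": [0, 0, 0.08], "jaw": 3}
    - {"translation": [-5, -5.2, -0.7], "delta_rot": [0, 0, 0.16], "jaw": 3}
    - {"translation": [-8.3, -8.6, -0.7], "delta_rot": [0, 0, 0.24], "jaw": 3}
    - {"translation": [-11.6, -12, -0.7], "delta_rot": [0, 0, 0.32], "jaw": 3}
    - {"translation": [-14.9, -15.5, -0.7], "delta_rot": [0, 0, 0.4], "jaw": 3}
    - {"translation": [-18.2, -18.9, -0.7], "delta_rot": [0, 0, 0.48], "jaw": 3}
    - {"translation": [-21.5, -22.3, -0.7], "delta_rot": [0, 0, 0.56], "jaw": 3}
    - {"translation": [-24.8, -25.8, -0.7], "delta_rot": [0, 0, 0.64], "jaw": 3}

```text
time: 4.15
tool_pos: [0.4963, -0.1554, 0.1796]
tool_rot: [0.0, 0.655, 0.755, 0.0]
contact_force: [0.7, 0.2, -0.9]
gripper_width: 0.501
grasp_force: 61.5
```

```bash
python3 -c "
from h import *
go(.494,-.275,.18,2.6)"
```

```text
at [ 0.4963 -0.1554  0.1796] yaz 8.1 -> trans [-11.8, -1.91, -0.04] rot [0.001, 0.0, 0.096]
```

Emit:
send_rows:
  steps:
    - {"translation": [-3, -0.5, 0], "delta_rot": [0, 0, 0.05], "jaw": 3}
    - {"translation": [-6, -1, 0], "delta_rot": [0, 0, 0.09], "jaw": 3}
    - {"translation": [-9, -1.5, 0], "delta_rot": [0, 0, 0.09], "jaw": 3}
    - {"translation": [-11, -1.8, 0], "delta_rot": [0, 0, 0.09], "jaw": 3}
    - {"translation": [-11.8, -1.9, 0], "delta_rot": [0, 0, 0.09], "jaw": 3}
    - {"translation": [-11.8, -1.9, 0], "delta_rot": [0, 0, 0.09], "jaw": 3}
    - {"translation": [-11.8, -1.9, 0], "delta_rot": [0, 0, 0.09], "jaw": 3}
    - {"translation": [-11.8, -1.9, 0], "delta_rot": [0, 0, 0.09], "jaw": 3}

```text
time: 4.95
tool_pos: [0.4951, -0.272, 0.1793]
tool_rot: [-0.0, 0.687, 0.727, 0.0]
contact_force: [0.6, 0.5, -0.8]
gripper_width: 0.501
grasp_force: 61.5
```

```bash
python3 - <<'E'
from h import *
f=grab_frame("wrist");w=cloud(f);hsv=cv2.cvtColor(f["pixels"],cv2.COLOR_BGR2HSV)
k=(hsv[...,1]<60)&(abs(w[...,2]-.03)<.004)&(abs(w[...,0]-.494)<.06)&(w[...,1]>-.40)&(w[...,1]<-.15)
p=w[k];print(len(p),cv2.minAreaRect((p[:,:2]*1000).astype(np.float32)),np.percentile(p,[.5,99.5],axis=0).round(4))
cv2.imwrite("pics/w2.png",f["pixels"])
p,r=tool()
k=(np.hypot(w[...,0]-p[0],w[...,1]-p[1])<.03)&(w[...,2]>.12);k2=k&(w[...,2]<p[2]-.02)
q=w[k2&(hsv[...,1]>0)];print("jar",len(q),np.percentile(q,[1,50,99],axis=0).round(4) if len(q) else 0)
go(.494,-.275,.047,2.6)
E
```

```text
2720 ((492.72003173828125, -240.04483032226562), (69.83301544189453, 121.41313171386719), 2.547713279724121) [[ 0.4559 -0.2976  0.026 ]
 [ 0.529  -0.1788  0.0308]]
jar 1155 [[ 0.474  -0.2595  0.1388]
 [ 0.4939 -0.2482  0.151 ]
 [ 0.5148 -0.2461  0.1591]]
at [ 0.4951 -0.272   0.1793] yaz 3.2 -> trans [-0.29, -0.13, 13.23] rot [-0.0, -0.0, 0.011]
```

View pics/w2.png

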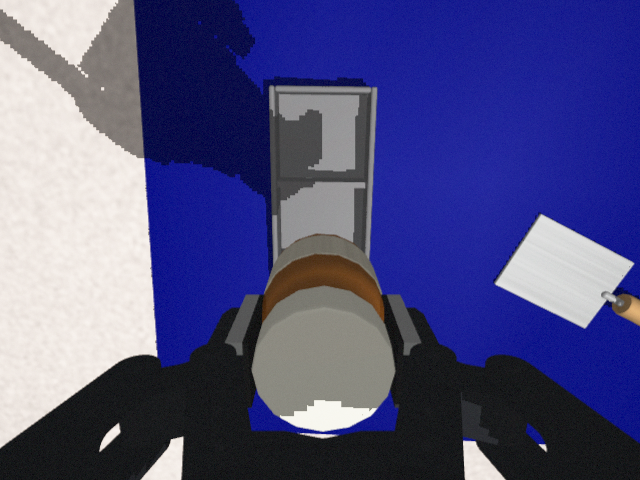

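The wrist view shows the jar (325,330) held upright over the middle compartment, with the empty end compartment at (322,135). The rim gives a case centre of (0.494, −0.274). The jar needs to move about 5 mm further in −y.

Emit:
send_rows:
  steps:
    - {"translation": [-0.4, -0.1, 2], "delta_rot": [0, 0, 0.01], "jaw": 3}
    - {"translation": [-0.5, -0.1, 5], "delta_rot": [0, 0, 0.01], "jaw": 3}
    - {"translation": [-0.5, -0.1, 8], "delta_rot": [0, 0, 0.01], "jaw": 3}
    - {"translation": [-0.5, -0.1, 10], "delta_rot": [0, 0, 0.01], "jaw": 3}
    - {"translation": [-0.5, -0.1, 11.5], "delta_rot": [0, 0, 0.01], "jaw": 3}
    - {"translation": [-0.5, -0.1, 12.6], "delta_rot": [0, 0, 0.01], "jaw": 3}
    - {"translation": [-0.5, -0.1, 13.1], "delta_rot": [0, 0, 0.01], "jaw": 3}
    - {"translation": [-0.5, -0.1, 13.2], "delta_rot": [0, 0, 0.01], "jaw": 3}

```text
time: 5.8
tool_pos: [0.495, -0.2785, 0.0487]
tool_rot: [0.001, 0.691, 0.723, -0.0]
contact_force: [-3.7, 2.2, 7.4]
gripper_width: 0.501
grasp_force: 62.4
```

```bash
python3 -c "
from h import *
go(.495,-.277,.047,2.6)
print(state()['contact_force'])"
```

```text
at [ 0.495  -0.2785  0.0487] yaz 2.6 -> trans [0.15, 0.0, 0.17] rot [0.001, 0.001, -0.0]
[-3.70761658  2.20824963  7.4188795 ]
```

Light floor contact of 7 N. I'll release and go up.

Emit:
send_rows:
  steps:
    - {"translation": [0, 0, 0], "delta_rot": [0, 0, 0], "jaw": 3}
    - {"translation": [0, 0, 0], "delta_rot": [0, 0, 0], "jaw": 8.5}
    - {"translation": [0, 0, 0], "delta_rot": [0, 0, 0], "jaw": 8.5}
    - {"translation": [0, 0, 0], "delta_rot": [0, 0, 0], "jaw": 8.5}
    - {"translation": [0, 0, 0], "delta_rot": [0, 0, 0], "jaw": 8.5}
    - {"translation": [0, 0, -3], "delta_rot": [0, 0, 0], "jaw": 8.5}
    - {"translation": [0, 0, -7], "delta_rot": [0, 0, 0], "jaw": 8.5}
    - {"translation": [0, 0, -11], "delta_rot": [0, 0, 0], "jaw": 8.5}

```text
time: 6.6
tool_pos: [0.4938, -0.2778, 0.1579]
tool_rot: [-0.001, 0.691, 0.723, -0.0]
contact_force: [0.6, -0.2, 0.1]
gripper_width: 0.997
grasp_force: 0.0
```

```bash
python3 - <<'E'
from h import *
print(state()['contact_force'])
f=grab_frame("side");w=cloud(f);cv2.imwrite("pics/s2.png",f["pixels"])
k=(np.hypot(w[...,0]-.494,w[...,1]+.2743)<.04)&(w[...,2]>.066)&(w[...,2]<.085)
if k.any(): print(k.sum(),cv2.minAreaRect((w[k][:,:2]*1000).astype(np.float32)),np.percentile(w[k][:,2],[5,50,95]))
go(.4746,.3557,.16,117); go(.4746,.3557,.16,-63)
E
```

```text
[ 0.60081942 -0.15207806  0.13022895]
682 ((494.41619873046875, -277.38885498046875), (41.91465759277344, 40.59868240356445), 54.52485656738281) [0.06884744 0.07648732 0.07815021]
at [ 0.4976 -0.2805  0.1669] yaz 2.6 -> trans [63.66, 0.57, 0.22] rot [-0.002, 0.014, -1.997]
at [ 0.4976 -0.2805  0.1669] yaz 2.6 -> trans [63.66, 0.57, 0.22] rot [0.013, 0.001, 1.145]
```

The jar stands in the case with its top at z = 0.0765. Next is the bur box.

Emit:
send_rows:
  steps:
    - {"translation": [3, 0, -0.5], "delta_rot": [0, 0, 0.05], "jaw": 8.5}
    - {"translation": [7, 0, -0.5], "delta_rot": [0, 0, 0.15], "jaw": 8.5}
    - {"translation": [11.5, 0, -0.5], "delta_rot": [0, 0, 0.25], "jaw": 8.5}
    - {"translation": [16, 0.1, -0.5], "delta_rot": [0, 0, 0.35], "jaw": 8.5}
    - {"translation": [20.5, 0.2, -0.5], "delta_rot": [0, 0, 0.45], "jaw": 8.5}
    - {"translation": [25, 0.3, -0.5], "delta_rot": [0, 0, 0.55], "jaw": 8.5}
    - {"translation": [29.5, 0.4, -0.5], "delta_rot": [0, 0, 0.65], "jaw": 8.5}
    - {"translation": [34, 0.4, -0.5], "delta_rot": [0, 0, 0.75], "jaw": 8.5}

```text
time: 7.45
tool_pos: [0.4828, 0.0634, 0.1625]
tool_rot: [0.0, 0.909, 0.418, 0.0]
contact_force: [0.5, 0.0, -0.2]
gripper_width: 0.994
grasp_force: 0.0
```

```bash
python3 -c "
from h import *
go(.4746,.3557,.17,-63);print(state()['joint_pos'].round(2))"
```

```text
at [0.4828 0.0634 0.1625] yaz -40.6 -> trans [21.65, -19.66, -0.75] rot [0.001, -0.001, 0.39]
[-0.02 -0.22  2.01 -0.    1.35  0.69]
```

Emit:
send_rows:
  steps:
    - {"translation": [3, -2.8, -0.3], "delta_rot": [0, 0, 0.1], "jaw": 8.5}
    - {"translation": [6, -5.5, -0.7], "delta_rot": [0, 0, 0.2], "jaw": 8.5}
    - {"translation": [9.3, -8.5, -0.7], "delta_rot": [0, 0, 0.3], "jaw": 8.5}
    - {"translation": [12.6, -11.5, -0.7], "delta_rot": [0, 0, 0.39], "jaw": 8.5}
    - {"translation": [16, -14.5, -0.7], "delta_rot": [0, 0, 0.39], "jaw": 8.5}
    - {"translation": [19, -17.3, -0.7], "delta_rot": [0, 0, 0.39], "jaw": 8.5}
    - {"translation": [21, -19, -0.7], "delta_rot": [0, 0, 0.39], "jaw": 8.5}
    - {"translation": [21.6, -19.7, -0.7], "delta_rot": [0, 0, 0.39], "jaw": 8.5}

```text
time: 8.25
tool_pos: [0.4725, 0.3561, 0.1692]
tool_rot: [-0.0, 0.972, 0.237, 0.0]
contact_force: [-0.5, -0.0, 0.1]
gripper_width: 0.998
grasp_force: 0.0
```

```bash
python3 - <<'E'
from h import *
f=grab_frame("wrist");w=cloud(f)
k=(np.hypot(w[...,0]-.4746,w[...,1]-.3557)<.05)&(w[...,2]>.062)&(w[...,2]<.075)
print(k.sum(),cv2.minAreaRect((w[k][:,:2]*1000).astype(np.float32)),np.median(w[k][:,2]))
cv2.imwrite("pics/w3.png",f["pixels"])
E
```

```text
5477 ((473.59918212890625, 358.35064697265625), (40.5742301940918, 49.984798431396484), 25.974584579467773) 0.06702056130514883
```

View pics/w3.png

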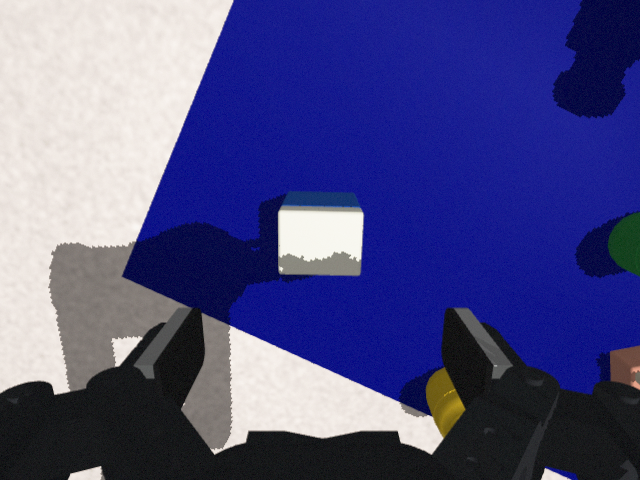

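The lid is at (320,242) between the fingers, with its long side along the closing line. The box is at (0.4736, 0.358), angle 26°. The fingers clear the yellow jar.

```bash
python3 -c "
from h import *
go(.4736,.358,.042,-64)"
```

```text
at [0.4724 0.3559 0.1691] yaz -62.6 -> trans [0.21, -0.12, 12.71] rot [-0.001, 0.0, 0.024]
```

Emit:
send_rows:
  steps:
    - {"translation": [0.2, -0.1, 3], "delta_rot": [0, 0, 0.024], "jaw": 8.5}
    - {"translation": [0.2, -0.1, 6], "delta_rot": [0, 0, 0.024], "jaw": 8.5}
    - {"translation": [0.2, -0.1, 9], "delta_rot": [0, 0, 0.024], "jaw": 8.5}
    - {"translation": [0.2, -0.1, 11.5], "delta_rot": [0, 0, 0.024], "jaw": 8.5}
    - {"translation": [0.2, -0.1, 12.6], "delta_rot": [0, 0, 0.024], "jaw": 8.5}
    - {"translation": [0.2, -0.1, 12.7], "delta_rot": [0, 0, 0.024], "jaw": 8.5}
    - {"translation": [0.2, -0.1, 12.7], "delta_rot": [0, 0, 0.024], "jaw": 3.5}
    - {"translation": [0.2, -0.1, 12.7], "delta_rot": [0, 0, 0.024], "jaw": 3.5}

```text
time: 9.1
tool_pos: [0.4756, 0.3561, 0.0444]
tool_rot: [-0.0, 0.975, 0.224, 0.002]
contact_force: [-0.6, 0.1, 0.9]
gripper_width: 0.685
grasp_force: 0.0
```

Emit:
send_rows:
  steps:
    - {"translation": [0, 0, 0], "delta_rot": [0, 0, 0], "jaw": 3.5}
    - {"translation": [0, 0, 0], "delta_rot": [0, 0, 0], "jaw": 3.5}
    - {"translation": [0, 0, 0], "delta_rot": [0, 0, 0], "jaw": 3.5}
    - {"translation": [0, 0, 0], "delta_rot": [0, 0, 0], "jaw": 3.5}
    - {"translation": [0, 0, -2], "delta_rot": [0, 0, 0], "jaw": 3.5}
    - {"translation": [0, 0, -5], "delta_rot": [0, 0, 0], "jaw": 3.5}
    - {"translation": [0, 0, -9], "delta_rot": [0, 0, 0], "jaw": 3.5}
    - {"translation": [0, 0, -13.5], "delta_rot": [0, 0, 0], "jaw": 3.5}

```text
time: 9.9
tool_pos: [0.4729, 0.3549, 0.1768]
tool_rot: [0.001, 0.975, 0.224, -0.002]
contact_force: [0.9, 0.2, -0.4]
gripper_width: 0.579
grasp_force: 62.4
```

```bash
python3 -c "
from h import *
go(.4914,-.212,.18,2.6)"
```

```text
at [0.4729 0.3549 0.1768] yaz -64.1 -> trans [-23.1, 51.81, -0.21] rot [-0.002, 0.004, -1.164]
```

Emit:
send_rows:
  steps:
    - {"translation": [-1, 2.2, -0.5], "delta_rot": [0, 0, -0.05], "jaw": 3.5}
    - {"translation": [-2.5, 5.5, -0.5], "delta_rot": [0, 0, -0.15], "jaw": 3.5}
    - {"translation": [-4.3, 9.5, -0.5], "delta_rot": [0, 0, -0.25], "jaw": 3.5}
    - {"translation": [-6.1, 13.5, -0.5], "delta_rot": [0, 0, -0.35], "jaw": 3.5}
    - {"translation": [-7.9, 17.6, -0.5], "delta_rot": [0, 0, -0.45], "jaw": 3.5}
    - {"translation": [-9.7, 21.7, -0.5], "delta_rot": [0, 0, -0.55], "jaw": 3.5}
    - {"translation": [-11.5, 25.8, -0.5], "delta_rot": [0, 0, -0.65], "jaw": 3.5}
    - {"translation": [-13.3, 29.8, -0.5], "delta_rot": [0, 0, -0.75], "jaw": 3.5}

```text
time: 10.7
tool_pos: [0.4841, 0.0278, 0.1821]
tool_rot: [-0.0, 0.824, 0.567, -0.0]
contact_force: [0.7, 0.5, -1.9]
gripper_width: 0.576
grasp_force: 62.4
```

```bash
python3 -c "
from h import *
go(.4914,-.212,.18,2.6)"
```

```text
at [0.4841 0.0278 0.1821] yaz -20.9 -> trans [-22.14, 9.24, 0.22] rot [-0.0, 0.0, -0.41]
```

Emit:
send_rows:
  steps:
    - {"translation": [-3.7, 1.5, 0], "delta_rot": [0, 0, -0.1], "jaw": 3.5}
    - {"translation": [-7.4, 3, 0], "delta_rot": [0, 0, -0.2], "jaw": 3.5}
    - {"translation": [-11.1, 4.6, 0], "delta_rot": [0, 0, -0.3], "jaw": 3.5}
    - {"translation": [-14.8, 6.2, 0], "delta_rot": [0, 0, -0.41], "jaw": 3.5}
    - {"translation": [-18.5, 7.7, 0.2], "delta_rot": [0, 0, -0.41], "jaw": 3.5}
    - {"translation": [-21, 8.8, 0.2], "delta_rot": [0, 0, -0.41], "jaw": 3.5}
    - {"translation": [-22.1, 9.2, 0.2], "delta_rot": [0, 0, -0.41], "jaw": 3.5}
    - {"translation": [-22.1, 9.2, 0.2], "delta_rot": [0, 0, -0.41], "jaw": 3.5}

```text
time: 11.5
tool_pos: [0.4904, -0.2106, 0.18]
tool_rot: [-0.0, 0.693, 0.721, -0.0]
contact_force: [-0.4, 0.4, -1.2]
gripper_width: 0.576
grasp_force: 62.3
```

```bash
python3 - <<'E'
from h import *
f=grab_frame("wrist");w=cloud(f);hsv=cv2.cvtColor(f["pixels"],cv2.COLOR_BGR2HSV)
p,r=tool()
k=(abs(w[...,0]-p[0])<.04)&(abs(w[...,1]-p[1])<.04)&(w[...,2]>.13)&(w[...,2]<.15)&(hsv[...,0]>95)&(hsv[...,1]>60)
q=w[k];print("box low",len(q),np.percentile(q,[1,50,99],axis=0).round(4))
m=k.astype(np.uint8)
v,u=np.where(k); 
for a,b in((np.percentile(u,5),np.percentile(u,30)),(np.percentile(u,70),np.percentile(u,95))):
    s=w[k&(np.arange(640)[None]>=a)&(np.arange(640)[None]<b)];print(s.mean(0).round(4))
k=(hsv[...,1]<60)&(abs(w[...,2]-.03)<.004)&(abs(w[...,0]-.494)<.06)&(w[...,1]>-.40)&(w[...,1]<-.15)
s=w[k];print(len(s),cv2.minAreaRect((s[:,:2]*1000).astype(np.float32)))
go(.4914,-.212,.047,2.6)
E
```

```text
box low 1024 [[ 0.4659 -0.1933  0.1371]
 [ 0.4897 -0.1919  0.1443]
 [ 0.5136 -0.1909  0.1499]]
[ 0.4735 -0.1926  0.144 ]
[ 0.5057 -0.1913  0.1439]
1272 ((490.9559020996094, -202.1453094482422), (69.71623229980469, 46.72856521606445), 2.376702070236206)
at [ 0.4905 -0.2095  0.18  ] yaz 2.3 -> trans [-0.27, 0.08, 13.3] rot [-0.001, -0.001, -0.005]
```

The box is centred over the compartment: its face is at y = −0.192 and the inner edges are about −0.183 and −0.241. Straight down.

Emit:
send_rows:
  steps:
    - {"translation": [0, 0, 2.5], "delta_rot": [0, 0, 0], "jaw": 3.5}
    - {"translation": [0, 0, 5.5], "delta_rot": [0, 0, 0], "jaw": 3.5}
    - {"translation": [0, 0, 8], "delta_rot": [0, 0, 0], "jaw": 3.5}
    - {"translation": [0, 0, 10], "delta_rot": [0, 0, 0], "jaw": 3.5}
    - {"translation": [0, 0, 11.5], "delta_rot": [0, 0, 0], "jaw": 3.5}
    - {"translation": [0, 0, 12.6], "delta_rot": [0, 0, 0], "jaw": 3.5}
    - {"translation": [0, 0, 13.1], "delta_rot": [0, 0, 0], "jaw": 3.5}
    - {"translation": [0, 0, 13.2], "delta_rot": [0, 0, 0], "jaw": 3.5}

```text
time: 12.35
tool_pos: [0.4914, -0.2098, 0.0489]
tool_rot: [0.0, 0.692, 0.722, 0.0]
contact_force: [0.2, 0.4, -0.8]
gripper_width: 0.578
grasp_force: 62.5
```

```bash
python3 -c "
from h import *
go(.4905,-.212,.0465,2.6);print(state()['contact_force'])"
```

```text
at [ 0.4914 -0.2098  0.0489] yaz 2.4 -> trans [-0.22, -0.1, 0.24] rot [0.001, 0.0, -0.004]
[ 0.2276344   0.35895854 -0.78757115]
```

Emit:
send_rows:
  steps:
    - {"translation": [0, 0, 0.1], "delta_rot": [0, 0, 0], "jaw": 3.5}
    - {"translation": [0, 0, 0.2], "delta_rot": [0, 0, 0], "jaw": 3.5}
    - {"translation": [0, 0, 0.2], "delta_rot": [0, 0, 0], "jaw": 3.5}
    - {"translation": [0, 0, 0.2], "delta_rot": [0, 0, 0], "jaw": 8.5}
    - {"translation": [0, 0, 0.2], "delta_rot": [0, 0, 0], "jaw": 8.5}
    - {"translation": [0, 0, 0.2], "delta_rot": [0, 0, 0], "jaw": 8.5}
    - {"translation": [0, 0, 0.2], "delta_rot": [0, 0, 0], "jaw": 8.5}
    - {"translation": [0, 0, 0.2], "delta_rot": [0, 0, 0], "jaw": 8.5}

```text
time: 13.15
tool_pos: [0.4908, -0.2098, 0.0463]
tool_rot: [-0.0, 0.693, 0.721, -0.0]
contact_force: [-0.2, -0.6, -0.0]
gripper_width: 0.996
grasp_force: 0.0
```

Emit:
send_rows:
  steps:
    - {"translation": [0, 0, -1], "delta_rot": [0, 0, 0], "jaw": 8.5}
    - {"translation": [0, 0, -3], "delta_rot": [0, 0, 0], "jaw": 8.5}
    - {"translation": [0, 0, -6], "delta_rot": [0, 0, 0], "jaw": 8.5}
    - {"translation": [0, 0, -9], "delta_rot": [0, 0, 0], "jaw": 8.5}
    - {"translation": [0, 0, -12], "delta_rot": [0, 0, 0], "jaw": 8.5}
    - {"translation": [3.5, 0, -13], "delta_rot": [0, 0, 0], "jaw": 8.5}
    - {"translation": [7, 0, -13], "delta_rot": [0, 0, 0], "jaw": 8.5}
    - {"translation": [10, 0, -13], "delta_rot": [0, 0, 0], "jaw": 8.5}

```text
time: 13.95
tool_pos: [0.487, -0.1089, 0.1781]
tool_rot: [0.001, 0.693, 0.721, 0.001]
contact_force: [0.0, -0.1, 0.2]
gripper_width: 0.995
grasp_force: 0.0
```

```bash
python3 - <<'E'
from h import *
f=grab_frame("side");w=cloud(f);cv2.imwrite("pics/s3.png",f["pixels"][330:480,290:470].repeat(4,0).repeat(4,1))
for c in((.494,-.2774),(.4905,-.212)):
    k=(np.hypot(w[...,0]-c[0],w[...,1]-c[1])<.031)&(w[...,2]>.066)&(w[...,2]<.085)
    print(k.sum(),cv2.minAreaRect((w[k][:,:2]*1000).astype(np.float32)),np.percentile(w[k][:,2],[5,50,95]))
go(.48,.06,.17,40); go(.48,.06,.17,-140)
E
```

```text
681 ((494.7523193359375, -278.134521484375), (41.40036392211914, 41.38386154174805), 79.19226837158203) [0.06905081 0.07654789 0.07815768]
758 ((491.64385986328125, -212.81576538085938), (50.728702545166016, 41.68437576293945), 0.392609566450119) [0.06808712 0.07256058 0.07409213]
at [ 0.4864 -0.1053  0.1773] yaz 2.5 -> trans [16.54, 0.07, 0.78] rot [0.002, -0.002, -0.655]
at [ 0.4864 -0.1053  0.1773] yaz 2.5 -> trans [16.54, 0.07, 0.78] rot [-0.003, -0.003, 2.487]
```

View pics/s3.png

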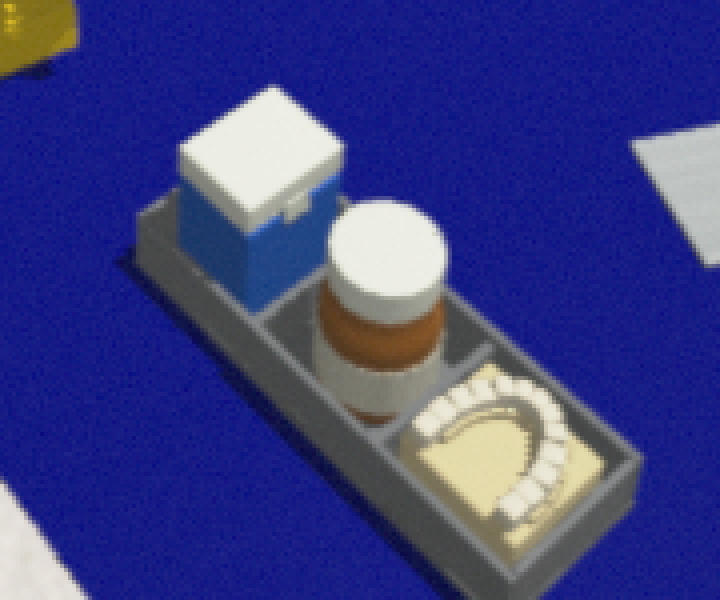

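The bur box (260,190) and the jar (385,310) stand upright in the compartments, with tops at z = 0.0726 and 0.0765. The cream cast is undisturbed. Next is the pink cast.

Emit:
send_rows:
  steps:
    - {"translation": [3, 0, 0.2], "delta_rot": [0, 0, -0.1], "jaw": 8.5}
    - {"translation": [6, 0, 0.4], "delta_rot": [0, 0, -0.2], "jaw": 8.5}
    - {"translation": [9, 0, 0.6], "delta_rot": [0, 0, -0.3], "jaw": 8.5}
    - {"translation": [12, 0, 0.8], "delta_rot": [0, 0, -0.4], "jaw": 8.5}
    - {"translation": [15, 0, 0.8], "delta_rot": [0, 0, -0.52], "jaw": 8.5}
    - {"translation": [16.4, 0.1, 0.8], "delta_rot": [0, 0, -0.65], "jaw": 8.5}
    - {"translation": [16.4, 0.1, 0.8], "delta_rot": [0, 0, -0.65], "jaw": 8.5}
    - {"translation": [16.4, 0.1, 0.8], "delta_rot": [0, 0, -0.65], "jaw": 8.5}

```text
time: 14.8
tool_pos: [0.4811, 0.0537, 0.1688]
tool_rot: [0.0, 0.427, 0.904, -0.0]
contact_force: [-0.5, -0.0, -0.3]
gripper_width: 0.995
grasp_force: 0.0
```

```bash
python3 - <<'E'
from h import *
f=grab_frame("wrist");w=cloud(f);cv2.imwrite("pics/w4.png",f["pixels"]);hsv=cv2.cvtColor(f["pixels"],cv2.COLOR_BGR2HSV)
n=np.hypot(w[...,0]-.48,w[...,1]-.06)<.06
bg=(hsv[...,0]>100)&(hsv[...,0]<170)
k=n&(w[...,2]>.02)&(w[...,2]<.045)&~bg
print("top",k.sum(),cv2.minAreaRect((w[k][:,:2]*1000).astype(np.float32)))
k=n&(w[...,2]>.031)&(w[...,2]<.045);t=w[k];print("teeth",cv2.minAreaRect((t[:,:2]*1000).astype(np.float32)),t.mean(0))
print(state()["joint_pos"].round(2)); go(.48,.06,.017,40)
E
```

```text
top 5176 ((478.59197998046875, 60.44219207763672), (51.71135711669922, 48.287776947021484), 40.1635627746582)
teeth ((478.1120910644531, 60.577117919921875), (46.5764274597168, 44.48721694946289), 40.1317024230957) [0.47865084 0.06028691 0.035373  ]
[-0.04 -0.23  2.01 -0.    1.36 -0.73]
at [0.4812 0.0534 0.1687] yaz 39.4 -> trans [0.59, 0.33, 15.17] rot [0.0, 0.001, -0.01]
```

View pics/w4.png

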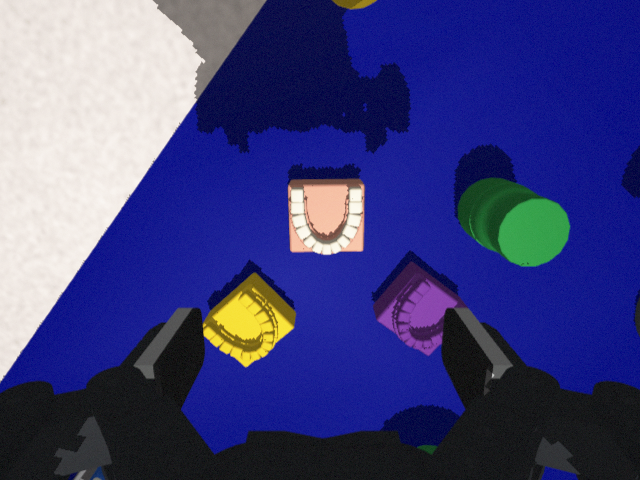

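The cast is centred at (326,216) with its closed end towards the bottom of the picture, confirming x at about −50°. The sides are clear for the fingers. Its centre is (0.4786, 0.0604), with y along 40°.

Emit:
send_rows:
  steps:
    - {"translation": [0.7, 0.2, 3], "delta_rot": [0, 0, -0.01], "jaw": 8.5}
    - {"translation": [0.7, 0.2, 6], "delta_rot": [0, 0, -0.01], "jaw": 8.5}
    - {"translation": [0.7, 0.2, 9], "delta_rot": [0, 0, -0.01], "jaw": 8.5}
    - {"translation": [0.7, 0.2, 12], "delta_rot": [0, 0, -0.01], "jaw": 8.5}
    - {"translation": [0.7, 0.2, 14], "delta_rot": [0, 0, -0.01], "jaw": 8.5}
    - {"translation": [0.7, 0.2, 15], "delta_rot": [0, 0, -0.01], "jaw": 8.5}
    - {"translation": [0.7, 0.2, 15.2], "delta_rot": [0, 0, -0.01], "jaw": 8.5}
    - {"translation": [0.7, 0.2, 15.2], "delta_rot": [0, 0, -0.01], "jaw": 8.5}

```text
time: 15.65
tool_pos: [0.4787, 0.0602, 0.017]
tool_rot: [0.0, 0.422, 0.907, 0.0]
contact_force: [-0.5, 0.4, 0.2]
gripper_width: 0.995
grasp_force: 0.0
```

```bash
python3 -c "
from h import *
go(.4786,.0604,.016,40);print(state()['contact_force'])"
```

```text
at [0.4787 0.0602 0.017 ] yaz 40.1 -> trans [0.02, 0.0, 0.1] rot [0.001, 0.001, 0.002]
[-0.51012172  0.36664831  0.19156729]
```

Exactly placed. I'll grip and lift.

Emit:
send_rows:
  steps:
    - {"translation": [0, 0, 0], "delta_rot": [0, 0, 0], "jaw": 4}
    - {"translation": [0, 0, 0], "delta_rot": [0, 0, 0], "jaw": 4}
    - {"translation": [0, 0, 0], "delta_rot": [0, 0, 0], "jaw": 4}
    - {"translation": [0, 0, 0], "delta_rot": [0, 0, 0], "jaw": 4}
    - {"translation": [0, 0, 0], "delta_rot": [0, 0, 0], "jaw": 4}
    - {"translation": [0, 0, 0], "delta_rot": [0, 0, 0], "jaw": 4}
    - {"translation": [0, 0, 0], "delta_rot": [0, 0, 0], "jaw": 4}
    - {"translation": [0, 0, 0], "delta_rot": [0, 0, 0], "jaw": 4}

```text
time: 16.45
tool_pos: [0.4794, 0.0607, 0.0179]
tool_rot: [0.001, 0.421, 0.907, 0.0]
contact_force: [-0.4, -0.5, 6.0]
gripper_width: 0.596
grasp_force: 64.9
```

Emit:
send_rows:
  steps:
    - {"translation": [0, 0, -1], "delta_rot": [0, 0, 0], "jaw": 4}
    - {"translation": [0, 0, -3], "delta_rot": [0, 0, 0], "jaw": 4}
    - {"translation": [0, 0, -5.5], "delta_rot": [0, 0, 0], "jaw": 4}
    - {"translation": [0, 0, -8], "delta_rot": [0, 0, 0], "jaw": 4}
    - {"translation": [0, 0, -11], "delta_rot": [0, 0, 0], "jaw": 4}
    - {"translation": [0, 0, -13], "delta_rot": [0, 0, 0], "jaw": 4}
    - {"translation": [0, 0, -14.5], "delta_rot": [0, 0, 0], "jaw": 4}
    - {"translation": [0, 0, -15], "delta_rot": [0, 0, 0], "jaw": 4}

```text
time: 17.25
tool_pos: [0.4786, 0.0607, 0.1682]
tool_rot: [0.001, 0.421, 0.907, 0.001]
contact_force: [0.1, 0.5, -2.2]
gripper_width: 0.594
grasp_force: 64.2
```

```bash
python3 - <<'E'
from h import *
print(state()["joint_pos"].round(2),state()["contact_force"])
p,r=tool()
# teeth point in tool frame: cast origin at TCP + 17mm along tool z; x=-cast x
pt=np.array([-.022,0,.017-.036])
import math
Y,Pt=math.radians(5.4),math.radians(17.4)
x=np.array([math.cos(Pt)*math.cos(Y),math.cos(Pt)*math.sin(Y),math.sin(Pt)]);y=np.array([-math.sin(Y),math.cos(Y),0]);z=np.cross(x,y)
F=np.array([.755,.185,.25])-.165*x
Rt=R.from_matrix(np.stack([-x,y,-z],1)); tcp=F-Rt.apply(pt); print("focus",F.round(4),"tcp",tcp.round(4))
go(*tcp,95.4,-17.4)
pre=tcp-.10*x; print(pre.round(3)); go(*pre,95.4,-17.4)
E
```

```text
[-0.03 -0.24  2.02  0.    1.36 -0.73] [ 0.11014395  0.48180817 -2.16870476]
focus [0.5982 0.1702 0.2007] tcp [0.583  0.1687 0.1759]
at [0.4786 0.0607 0.1682] yaz 40.2 -> trans [1.52, 14.94, -0.75] rot [-0.145, -0.277, -0.956]
[0.488 0.16  0.146]
at [0.4786 0.0607 0.1682] yaz 40.2 -> trans [6.97, 7.1, 2.21] rot [-0.145, -0.277, -0.956]
```

Emit:
send_rows:
  steps:
    - {"translation": [0.9, 0.9, 0.3], "delta_rot": [-0.018, -0.035, -0.12], "jaw": 4}
    - {"translation": [1.8, 1.8, 0.6], "delta_rot": [-0.036, -0.069, -0.239], "jaw": 4}
    - {"translation": [2.6, 2.7, 0.8], "delta_rot": [-0.054, -0.104, -0.359], "jaw": 4}
    - {"translation": [3.5, 3.6, 1.1], "delta_rot": [-0.073, -0.139, -0.478], "jaw": 4}
    - {"translation": [4.4, 4.4, 1.4], "delta_rot": [-0.091, -0.173, -0.598], "jaw": 4}
    - {"translation": [5.2, 5.3, 1.7], "delta_rot": [-0.109, -0.208, -0.717], "jaw": 4}
    - {"translation": [6.1, 6.2, 1.9], "delta_rot": [-0.127, -0.242, -0.837], "jaw": 4}
    - {"translation": [7, 7.1, 2.2], "delta_rot": [-0.145, -0.277, -0.956], "jaw": 4}

```text
time: 18.05
tool_pos: [0.4861, 0.1604, 0.1427]
tool_rot: [0.149, -0.049, 0.988, 0.007]
contact_force: [0.1, 1.1, -1.4]
gripper_width: 0.595
grasp_force: 64.1
```

```bash
python3 -c "
from h import *
go(.583,.1687,.1759,95.4,-17.4);print(state()['joint_pos'].round(2))"
```

```text
at [0.4861 0.1604 0.1427] yaz 95.7 -> trans [-10.27, -0.13, -0.31] rot [0.0, -0.004, 0.005]
[ 0.19 -0.33  2.15 -0.03  1.02 -1.47]
```

Emit:
send_rows:
  steps:
    - {"translation": [-1.5, 0, 0], "delta_rot": [0, 0, 0], "jaw": 4}
    - {"translation": [-3.2, 0, -0.1], "delta_rot": [0, 0, 0], "jaw": 4}
    - {"translation": [-5, 0, -0.1], "delta_rot": [0, 0, 0], "jaw": 4}
    - {"translation": [-6.8, -0.1, -0.2], "delta_rot": [0, 0, 0], "jaw": 4}
    - {"translation": [-8.3, -0.1, -0.2], "delta_rot": [0, 0, 0], "jaw": 4}
    - {"translation": [-9.4, -0.1, -0.3], "delta_rot": [0, 0, 0], "jaw": 4}
    - {"translation": [-10, -0.1, -0.3], "delta_rot": [0, 0, 0], "jaw": 4}
    - {"translation": [-10, -0.1, -0.3], "delta_rot": [0, 0, 0], "jaw": 4}

```text
time: 18.85
tool_pos: [0.5816, 0.1678, 0.1764]
tool_rot: [0.149, -0.046, 0.988, 0.007]
contact_force: [0.2, 0.7, -1.2]
gripper_width: 0.592
grasp_force: 64.1
```

```bash
python3 - <<'E'
from h import *
f=grab_frame("side");g=grab_frame("scene")
a=cv2.resize(f["pixels"][90:240,210:390],(400,333),interpolation=2);b=cv2.resize(g["pixels"][150:300,290:470],(400,333),interpolation=2)
cv2.imwrite("pics/fin.png",np.hstack([a,b]))
for im in(f,g):
    w=cloud(im);h=cv2.cvtColor(im["pixels"],cv2.COLOR_BGR2HSV)
    n=np.linalg.norm(w-np.array([.59,.17,.18]),axis=2)<.05
    t=w[n&(h[...,1]<60)&(h[...,2]>130)]
    if len(t)>5: print("teeth",len(t),t.mean(0).round(4),"front",t[t[:,0]>np.percentile(t[:,0],90)].mean(0).round(4))
    k=n&(h[...,0]<15)&(h[...,1]>60)&(h[...,2]>90);q=w[k]
    if len(q)>20: print("pink",len(q),q.mean(0).round(4),np.percentile(q,[2,98],axis=0).round(3))
go(.583,.1687,.1759,95.4,-17.4);print(state()['contact_force'])
E
```

```text
teeth 68 [0.5671 0.1816 0.1882] front [0.586  0.1756 0.1949]
pink 277 [0.5706 0.1561 0.1754] [[0.556 0.138 0.159]
 [0.606 0.181 0.191]]
teeth 86 [0.5842 0.1648 0.1935] front [0.5969 0.1611 0.1966]
pink 194 [0.5983 0.1631 0.1826] [[0.565 0.139 0.169]
 [0.609 0.192 0.194]]
at [0.5808 0.1678 0.1761] yaz 95.4 -> trans [-0.22, 0.07, 0.08] rot [-0.0, -0.005, -0.0]
[ 0.08434061  0.49716783 -1.47592149]
```

View pics/fin.png

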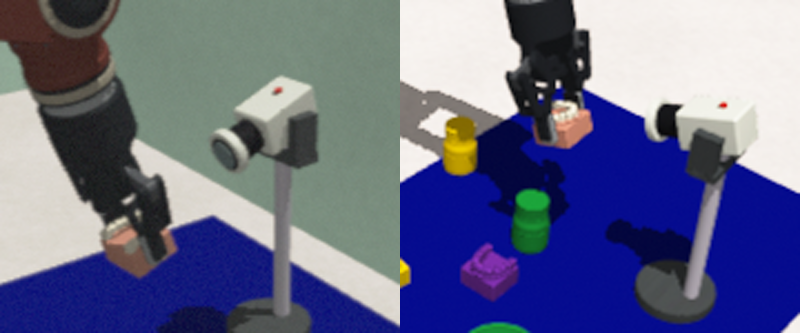

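Both views show the cast held teeth up and leaned back, facing the lens squarely and clear of everything. In the left view the cast is at (140,245) and the lens at (228,155). I'll make a last 2 mm correction, hold, and hand in.

Emit:
send_rows:
  steps:
    - {"translation": [-0.1, 0, 0], "delta_rot": [0, 0, 0], "jaw": 4}
    - {"translation": [-0.2, 0, 0], "delta_rot": [0, 0, 0], "jaw": 4}
    - {"translation": [-0.2, 0, 0], "delta_rot": [0, 0, 0], "jaw": 4}
    - {"translation": [-0.2, 0, 0], "delta_rot": [0, 0, 0], "jaw": 4}
    - {"translation": [-0.2, 0, 0], "delta_rot": [0, 0, 0], "jaw": 4}
    - {"translation": [-0.2, 0, 0], "delta_rot": [0, 0, 0], "jaw": 4}
    - {"translation": [-0.2, 0, 0], "delta_rot": [0, 0, 0], "jaw": 4}
    - {"translation": [-0.2, 0, 0], "delta_rot": [0, 0, 0], "jaw": 4}

```text
time: 19.75
tool_pos: [0.5834, 0.168, 0.1775]
tool_rot: [0.15, -0.046, 0.988, 0.007]
contact_force: [0.6, 0.2, -0.7]
gripper_width: 0.596
grasp_force: 64.1
```

```bash
python3 -c "
from h import *
go(.583,.1687,.1759,95.4,-17.4);s=state();print(abs(s['joint_vel']).max(),s['grasp_force'])
print(job_done())"
```

```text
at [0.5834 0.168  0.1775] yaz 95.4 -> trans [0.08, 0.08, 0.14] rot [-0.0, -0.003, -0.001]
0.002179915393932423 64.11250233650208
the job is handed in; nothing more can be done
None
```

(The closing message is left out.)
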